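# Let the small onion out of the feeder

## Task

Push the catch tub along its rails, by its upright post, all the way under the lane that holds the smaller onion. Then press down that lane's black paddle so that its gate lifts and the small onion rolls out into the tub, and let the paddle come back up so that the gate is shut again. Do not touch the onions, keep the big onion's gate shut, and leave everything else where it stands.

Things in the scene. Friction and masses are not known exactly. Their poses are not given: they have to be found in the camera images.
- feeder: Fixed two-lane feeder, 190 (x) x 240 (y) x 180 high; origin on the table between the lanes. Its x points away from the robot, within 15 deg: near lane at x=-45 mm, far lane at x=+45. Lanes fall to its -y (outlets y=-62, 75 mm above the table). Over each lane lies a steel rocker pivoted at y=+55, z=168: black paddle on its +y end, gate plate hanging from its -y end at y=-55.
- small_onion: Brown onion, a ball 44 mm across, origin at its centre. It lies in one of the lanes (either one) against the gate, centre about 105 mm above the table; it weighs roughly 45 g.
- big_onion: Brown onion, a ball 62 mm across, origin at its centre; it lies in the other lane against that gate.
- near_lever (a joint): Angle of the near lane's rocker: 0 = level, gate shut; grows as the paddle is pressed down, hard stop at 0.5 rad. A spring returns it. The small onion passes under the gate above about 0.33 rad.
- far_lever (a joint): The same for the far lane's rocker.
- near_paddle (a point): Middle of the top face of the near lane's black paddle, 40 (feeder x) x 44 (feeder y) mm, 174 mm above the table at rest, 80 mm from the pivot. Free underneath; goes down 38 mm in all, along an arc about the pivot; takes about 4 N to start and 6 N at the stop.
- far_paddle (a point): The same for the far lane's paddle.
- tub (a joint): Position of the catch tub along the feeder's x, m: 0 = at its stop, right under the near lane; 0.090 = at its other stop, right under the far lane. It starts in between, needs about 1.5 N to push, stays where it is left, and cannot be lifted off its rails.
- tub_floor (a point): Centre of the tub's inner floor, 12 mm above the table. White tub, 84 (feeder x) x 92 (feeder y) x 50 mm outside, walls 4 mm, rim 57 mm above the table. Its axes are the feeder's.
- tub_post (a point): Middle of the top end of the tub's upright steel post, 16 mm across, top 114 mm above the table, bare from 40 mm above the table up. It stands 59 mm from the tub's middle on the feeder's -y side (its axis 13 mm from the tub's wall) and is pushed sideways, along the feeder's x.
- jar: Bystander: glass jar, 54 across, 85 high, beyond the paddles. Origin under its middle.
- ramekin: Bystander: white bowl, 76 across, 42 high, beyond the tub. Origin under its middle.
- tray: Bystander: small white open box, 75 x 100 x 50, on the robot's side of the feeder. Origin under its middle.
- beaker: Bystander: steel cup, 64 across, 75 high, on the robot's side of the tub. Origin under its middle.
- spoon: Bystander: spoon lying beyond the feeder.
- mill: Bystander: wooden pepper mill, 52 across, 126 high, to the left. Origin under its middle.
- board: Bystander: white chopping board, 250 x 360 x 14, to the right. Origin under its middle.
Things that resemble listed ones, but are neither listed nor needed, are in the scene too. Leave any yellow look-alike of the big_onion alone.

How it is judged (in metres and radians):
On the way, in this order (a step that is already met when the one before it is completed fails the run):
1. the tub is under the small onion's lane, the onion still behind its gate (((x of small_onion in the frame of feeder below 0 m and value of joint tub below 0.01 m) or (x of small_onion in the frame of feeder above 0 m and value of joint tub above 0.08 m)) and y of small_onion in the frame of feeder above -0.058 m and z of small_onion in the frame of feeder above 0.08 m), for 0.2 s.
2. that lane's paddle is pressed, its gate lifts (((x of small_onion in the frame of feeder below 0 m and value of joint tub below 0.01 m) or (x of small_onion in the frame of feeder above 0 m and value of joint tub above 0.08 m)) and ((x of small_onion in the frame of feeder below 0 m and value of joint near_lever above 0.25 rad) or (x of small_onion in the frame of feeder above 0 m and value of joint far_lever above 0.25 rad))), for 0.05 s.
3. the small onion is in the tub (x of small_onion in the frame of tub_floor between -0.038 and 0.038 m and y of small_onion in the frame of tub_floor between -0.042 and 0.042 m and z of small_onion in the frame of tub_floor below 0.035 m), for 0.1 s.
At the end, for the whole second after the job is handed in: The small onion rests (under 0.05 m/s) on the floor of the tub, the tub is within 10 mm of its stop under that lane, both rockers are back within 0.06 rad of level with their gates shut, and the big onion is still in its lane (all of step 3 and ((x of small_onion in the frame of feeder below 0 m and value of joint tub below 0.01 m) or (x of small_onion in the frame of feeder above 0 m and value of joint tub above 0.08 m)) and value of joint each of near_lever, far_lever below 0.06 rad and y of big_onion in the frame of feeder above -0.058 m and z of big_onion in the frame of feeder above 0.08 m and linear speed of small_onion below 0.05 m/s); the robot touches nothing.
It fails at once if an onion is touched by the robot (contact force between any of the fingers, the arm and small_onion above 0.3 N or contact force between any of the fingers, the arm and big_onion above 0.3 N).
It fails at once if an onion is lifted (height (world z) of any of small_onion, big_onion above 0.15 m).
It fails at once if the big onion's gate is lifted (its rocker over 0.12 rad) ((x of big_onion in the frame of feeder below 0 m and value of joint near_lever above 0.12 rad) or (x of big_onion in the frame of feeder above 0 m and value of joint far_lever above 0.12 rad)).
It fails at once if something else on the bench is moved by more than 30 mm, knocked over or lifted (distance of any of jar, ramekin, tray, beaker, spoon, mill, board from where it was at the start of the episode above 0.03 m or angle between any of jar, ramekin, tray, beaker, mill, board's own z axis and vertical above 0.6 rad).
It also fails if it takes over 48 s, if anything falls off the work surface, if the arm or the gripper's body presses on something with over 40 N, if the wrist force passes 120 N, or if a joint passes its speed limit or range.

## Robot

A 7-joint arm with a two-finger parallel gripper is mounted at the origin on the work surface. World frame = base frame: x ahead of the robot, y to its left, z up, the work surface at z = 0. Lengths are in mm, angles in rad, forces in N, time in s.
With the tool pointing down it reaches from about 425 to 1025 mm from the base axis. Payload 3.6 kg.
Tool frame: the origin (TCP) lies between the finger pads; the fingertips stand 17 mm ahead of it and the grasp point (between the pads) lies 2 mm behind it (env.tip_extent is the x of the fingertips in the tool frame, in mm); x points along the fingers, y is the direction in which the jaws open and shut, and the axes are right-handed (so a half turn about x gives the same grasp; the last joint's range is limited). The gripper opens to 85 mm and grips with 20 to 120 N. Pads are 22 mm wide; open, the fingers measure 114 mm over their backs; the gripper's body (76 mm by 85 mm) begins 54 mm behind the grasp point. The pads swing forward as they close: fully open they stand 13 mm farther back than shut.
Start: joints at [1.117, 0.591, 0.048, 1.609, -0.033, 0.943, -0.034], TCP at [255.944, -678.323, 248.302] pointing down, gripper open.
Joint ranges: [-2.69, 2.69], [-0.47, 2.24], [-1.27, 1.36], [0.19, 2.51], [-1.53, 4.68], [0.08, 2.07], [-3.09, 3.09]. Speed limits (rad/s): [2.57, 2.57, 3.14, 3.14, 3.14, 3.14, 3.14].

## Interface

Orientations are given as a unit quaternion [x, y, z, w].
In Python, from cell import env, imaging, ticket gives the robot as it stands. The module is installed in compiled form; this text tells all that it offers.
- The arm moves only by the shell command python3 -m creep 'ROWS' [FORCE]. ROWS is JSON, a list of rows, each a list of 3 entries, a list of its own where there are three numbers: the shift along the tool's x, y, z in mm, then the turn, a rotation vector about the tool's x, y, z in rad, then the opening, from 0 (shut) to 1 (fully open). In form: [[[dx, dy, dz], [rx, ry, rz], fingers], ...]. A call has 1 to 20 rows; each row is the pose to reach, as a shift and turn from the pose measured when the call began, along the tool's axes at that moment; what a row does not reach only later rows make up. A row lasts 1/10 s, in which the tool goes at most 50 mm and 8.59 degrees, less where a joint would pass 70% of its speed; a pose out of reach is approached as far as the arm can. A call with a gripper value outside its range is refused whole. The fingers move at their own pace and stop on an object; FORCE is the grip in N (left out, the last holds). Time passes only in rows, so rows that repeat a pose let the fingers close. It gives the time, the measured TCP pose, the force and the opening at its end, in the units of the state.
- env.read_state(): the state, without advancing time (a new reading comes with each control period).
- imaging.snapshot(name): name is "scene" or "top"; returns the picture (480x640x3 uint8, blue, green, red); there is no depth.
- imaging.camera_model(name): a dict with "vertical_fov" (degrees; the focal length in pixels is half the picture's height over the tangent of half this angle, whatever the lens; pixels are square), "cx", "cy" (the principal point, pixels), "rvec" (rotation vector, rad) and "tvec" (3), from world to camera coordinates, as OpenCV has them. Camera axes: x right, y down, z forward; pixel columns grow to the right and rows downward; lengths in mm; the calibration is good to about 2 mm. A picture is of the moment at which its call begins. camera_model takes no time and is no camera call.
- ticket.hand_in(): hands the job in, once; it reports no verdict.
Trained networks look in the newest picture that a camera, given by its name, has taken for a name from the list of things; names that differ only in an ending like _2 or _b are one class to them, and where a whole thing is asked for, a point or a joint stands for the part that bears it (a point fixed in the world has none). Each returns a list of dicts, best first, with "confidence" (0 to 1); they miss things now and then, are a little off and sometimes report something else, mostly with a low value. They report only what shows in the picture. A call takes as long as a camera call. They do not tell look-alikes from the thing itself.
- imaging.look_for(camera, query): "at" ([column, row] in pixels, amid what is visible of it).
- imaging.place_of(camera, query): "at" ([column, row] in pixels: a listed point, or the origin of a listed thing).
The state is a dict: "clock": time; "joint_pos": joint angles; "joint_vel": joint speeds; "tau": joint torques, N m; "tcp_pos": TCP position; "tcp_rot": TCP orientation; "force": force on the tool from outside, world axes, zero at the start; "moment": the same for the moment, N m; "width": finger opening in mm.
Only numpy, scipy, OpenCV 4.12 (cv2) and the standard library are available. Lean on these libraries where they do the work, as an engineer would, in place of code of your own. Each camera call takes 0.05 s, during which the arm holds its last target. There are 200 camera calls.

## Working session

There is one attempt and no reset: what is moved stays moved. The work goes in short steps, Python scripts to look and compute and a shell command to move; the robot and the scene stay as the last step left them, time stands still between calls to the robot, and variables do not carry over. Pictures are saved under pics/ and viewed, about 8 in all and at most 12, crops included, and the job is handed in when it is done.

```bash
mkdir -p pics; cat > h.py <<'E'
import numpy as np, cv2
from cell import env, imaging, ticket
from scipy.spatial.transform import Rotation as R
def cam(n):
    m=imaging.camera_model(n); f=240/np.tan(np.radians(m["vertical_fov"])/2)
    K=np.array([[f,0,m["cx"]],[0,f,m["cy"]],[0,0,1]]); return K,np.array(m["rvec"],float).ravel(),np.array(m["tvec"],float).ravel(),m
def proj(n,p):
    K,r,t,m=cam(n); return cv2.projectPoints(np.array(p,float).reshape(-1,1,3),r,t,K,None)[0].reshape(-1,2)
def back(n,uv,z):
    K,r,t,m=cam(n); Rm=cv2.Rodrigues(r)[0]; c=-Rm.T@t
    d=Rm.T@np.linalg.inv(K)@np.array([uv[0],uv[1],1.]); return c+d*(z-c[2])/d[2]
E
python3 - <<'E'
from h import *
for n in("scene","top"):
    cv2.imwrite(f"pics/{n}0.png",imaging.snapshot(n)); K,r,t,m=cam(n); print(m, -cv2.Rodrigues(r)[0].T@t)
Z=dict(near_paddle=174,far_paddle=174,tub_post=114,tub_floor=12,feeder=0,small_onion=105,big_onion=110,jar=0,ramekin=0,beaker=0,tray=0,mill=0)
for q,z in Z.items():
    for n in("scene","top"):
        for d in imaging.place_of(n,q)[:3]: print(q,n,np.round(d["at"]),round(d["confidence"],2),np.round(back(n,d["at"],z)))
s=env.read_state();print(s["clock"],s["tcp_pos"],s["tcp_rot"],R.from_quat(s["tcp_rot"]).as_matrix().round(3),s["force"],s["width"])
E
```

```text
{'vertical_fov': 55.30251054897573, 'cx': 317.1868459685454, 'cy': 234.27573085052788, 'rvec': array([ 1.67177098,  2.03990347, -0.7062732 ]), 'tvec': array([ 144.92028799, -344.71332497, 1574.08153447])} [1243.23721069  108.55063113 1029.63092509]
{'vertical_fov': 50.54011590951757, 'cx': 322.71106347539546, 'cy': 247.68018941068925, 'rvec': array([ 2.19077823, -2.15107403,  0.1002412 ]), 'tvec': array([ -54.96147334,  570.91352665, 1221.51872333])} [ 452.89948107  -49.51330564 1270.23678994]
near_paddle scene [368. 200.] 0.81 [458.  76. 174.]
near_paddle top [264. 288.] 0.88 [468.  81. 174.]
far_paddle scene [367. 228.] 0.63 [547.  86. 174.]
far_paddle top [258. 248.] 0.73 [554.  95. 174.]
far_paddle top [262. 291.] 0.27 [462.  84. 174.]
tub_post scene [251. 225.] 0.56 [ 546. -212.  114.]
tub_post scene [400. 258.] 0.56 [576. 176. 114.]
tub_post top [400. 253.] 0.97 [ 554. -220.  114.]
tub_floor scene [273. 253.] 0.8 [ 554. -160.   12.]
tub_floor top [368. 258.] 0.56 [ 549. -156.   12.]
feeder scene [314. 260.] 0.69 [544. -46.   0.]
feeder scene [400. 258.] 0.53 [495. 184.   0.]
fe
[... 577 characters left out ...]
   0.]
ramekin scene [355. 312.] 0.74 [682.  86.   0.]
ramekin scene [259. 213.] 0.72 [ 412. -241.    0.]
ramekin top [371. 196.] 0.67 [ 708. -165.    0.]
beaker scene [257. 212.] 0.85 [ 411. -247.    0.]
beaker top [406. 316.] 0.87 [ 407. -254.    0.]
tray scene [325. 215.] 0.71 [382. -46.   0.]
tray scene [366. 202.] 0.23 [307.  66.   0.]
tray top [322. 325.] 0.82 [383. -45.   0.]
mill scene [501. 279.] 0.61 [510. 451.   0.]
mill top [128. 265.] 0.73 [523. 443.   0.]
1.3 [ 255.9682299  -678.30598885  248.30157043] [-0.69561632 -0.12689615  0.69563825 -0.12689651] [[-0.     0.353 -0.936]
 [-0.    -0.936 -0.353]
 [-1.    -0.     0.   ]] [-0.60761571 -0.48500932 -0.41617245] 85.43996323772723
```

View pictures.

```bash
python3 - <<'E'
from h import *
import cv2
a=cv2.imread("pics/scene0.png")[140:340,190:450]; cv2.imwrite("pics/c1.png",cv2.resize(a,None,fx=3,fy=3,interpolation=cv2.INTER_CUBIC))
a=cv2.imread("pics/top0.png")[160:360,200:460]; cv2.imwrite("pics/c2.png",cv2.resize(a,None,fx=3,fy=3,interpolation=cv2.INTER_CUBIC))
E
```

```text
(no output)
```

View pics/c1.png

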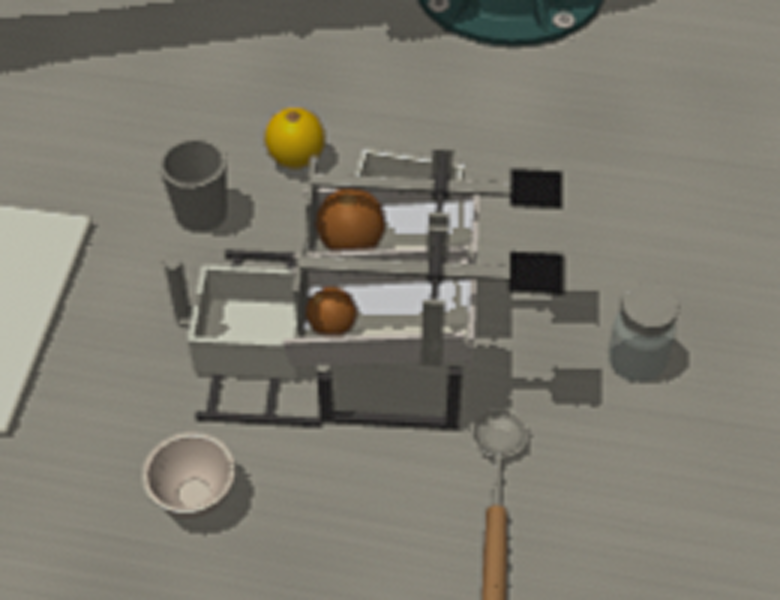

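View pics/c2.png

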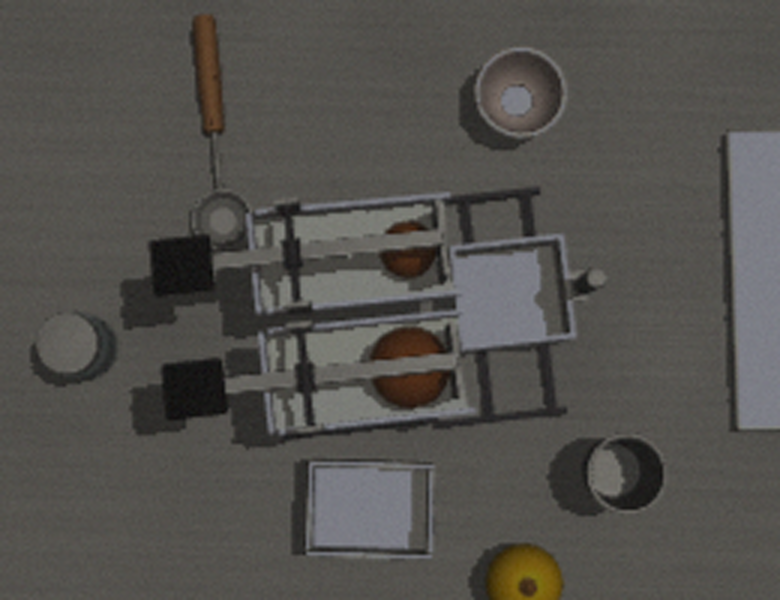

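View pics/scene0.png

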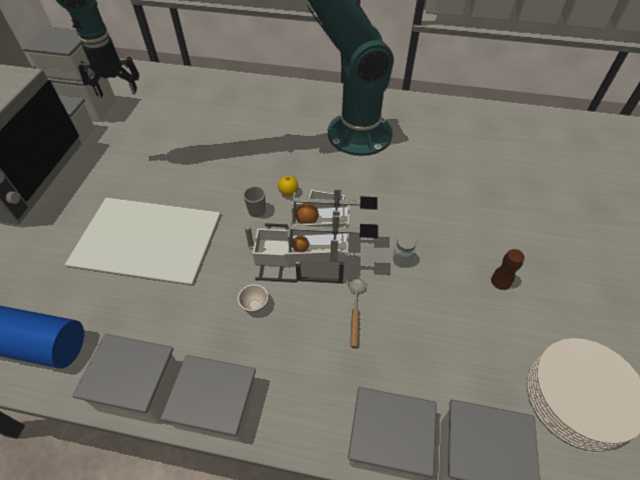

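Choice: small_onion candidates in the scene view are the brown ball at (300,244) in the far lane, the larger brown ball at (307,214) in the near lane (big_onion), and the yellow ball at (287,186), which is the look-alike on the table. The close crops confirm that the small brown one is in the **far** lane. The tub therefore goes to +x (0.090), pushed from the post's near side, and I press the far paddle. The post top is at (399,253) in the top view.

```bash
cat >> h.py <<'E'
def go(p,yaw=None):
    s=env.read_state(); M=R.from_quat(s["tcp_rot"]); print("t",round(s["clock"],2),"tcp",np.round(s["tcp_pos"],1),"F",np.round(s["force"],1),"w",round(s["width"]))
    for q in np.atleast_2d(p): print("  to",np.round(q,1),"shift",np.round(M.inv().apply(q-s["tcp_pos"]),1))
    z=M.as_matrix()[:,2]; print("  tool z heading",np.degrees(np.arctan2(z[1],z[0])).round(2), "x axis",M.as_matrix()[:,0].round(3))
E
python3 - <<'E'
from h import *
from scipy.optimize import least_squares
obs=[("scene",(369,202),0),("scene",(369,230),1),("top",(265,289.3),0),("top",(260.7,248.3),1),
("scene",(368,200),0),("scene",(367,228),1),("top",(264,288),0),("top",(258,248),1),
("scene",(248.3,228.3),2),("top",(399,253),2),("top",(400,253),2)]
def W(v,f):
    c,s=np.cos(v[2]),np.sin(v[2]); return np.array([v[0]+c*f[0]-s*f[1],v[1]+s*f[0]+c*f[1],f[2]])
P=lambda v:[(-45,135,174),(45,135,174),(-45+v[3],v[4],114)]
fun=lambda v:np.concatenate([proj(n,W(v,P(v)[i]))[0]-uv for n,uv,i in obs])
r=least_squares(fun,[525,-49,.13,48,-170],x_scale=[1,1,.01,1,1],loss="soft_l1");v=r.x
print(np.round(v,3),np.degrees(v[2]),fun(v).round(1))
np.save("v.npy",v)
px=-45+v[3]
print("post",W(v,(px,v[4],114)),"far paddle",W(v,P(v)[1]))
a=W(v,(px-40,v[4],250));go([a,a-[0,0,165]])
E
```

```text
[ 5.27426e+02 -4.97260e+01  1.34000e-01  4.96520e+01 -1.71443e+02] 7.67096186453558 [-0.5  0.2 -0.4  0.3 -0.4  0.4 -0.4 -0.   0.5  2.2  1.6  2.3  0.6  1.7
  2.3  0.3 -1.2 -1.5 -0.  -0.2 -1.  -0.2]
post [ 554.92143336 -219.01298793  114.        ] far paddle [554.00286737  90.07306498 174.        ]
t 1.3 tcp [ 256.  -678.3  248.3] F [-0.6 -0.5 -0.4] w 85
  to [ 515.3 -224.4  250. ] shift [  -1.7 -333.2 -402.9]
  to [ 515.3 -224.4   85. ] shift [ 163.3 -333.2 -402.9]
  tool z heading -159.32 x axis [-0. -0. -1.]
```

```bash
python3 -m creep '[[[0,-40,-48],[0.1,0,0],0],[[0,-80,-95],[0.227,0,0],0],[[0,-120,-140],[0.227,0,0],0],[[0,-150,-180],[0.227,0,0],0],[[0,-180,-215],[0.227,0,0],0],[[0,-210,-250],[0.227,0,0],0],[[0,-240,-290],[0.227,0,0],0],[[0,-270,-326],[0.227,0,0],0],[[0,-300,-363],[0.227,0,0],0],[[0,-333,-403],[0.227,0,0],0],[[0,-333,-403],[0.227,0,0],0],[[0,-333,-403],[0.227,0,0],0],[[0,-333,-403],[0.227,0,0],0],[[0,-333,-403],[0.227,0,0],0]]'
python3 - <<'E'
from h import *
v=np.load("v.npy");c,s=np.cos(v[2]),np.sin(v[2])
f=lambda x,z:(v[0]+c*x-s*v[4],v[1]+s*x+c*v[4],z)
go([f(v[3]-85,85),f(v[3]-65,85)])
E
```

```text
clock: 2.7
tcp_pos: [514.5, -226.2, 248.3]
tcp_rot: [-0.705, -0.046, 0.706, -0.047]
force: [-0.1, 0.4, -0.0]
width: 0.1
t 2.7 tcp [ 514.5 -226.2  248.3] F [-0.1  0.4 -0. ] w 0
  to [ 515.3 -224.4   85. ] shift [163.3  -1.9  -1.1]
  to [ 535.1 -221.7   85. ] shift [163.3  -2.  -21.1]
  tool z heading -172.49 x axis [-0.001 -0.001 -1.   ]
```

```bash
python3 -m creep '[[[45,-2,0],[0,0,0],0],[[90,-2,0],[0,0,0],0],[[130,-2,0],[0,0,0],0],[[163,-2,0],[0,0,0],0],[[163,-2,0],[0,0,0],0],[[163,-2,0],[0,0,0],0]]'
python3 - <<'E'
from h import *
s=env.read_state();go(s["tcp_pos"])
a=imaging.snapshot("top");b=imaging.snapshot("scene");t=s["tcp_pos"]+[0,0,-17];print(proj("top",t),proj("scene",t))
a=cv2.resize(a[200:300,340:440],(400,400),interpolation=cv2.INTER_CUBIC);b=cv2.resize(b[180:280,200:300],(400,400),interpolation=cv2.INTER_CUBIC)
cv2.imwrite("pics/d1.png",np.hstack([a,b]))
E
```

```text
clock: 3.3
tcp_pos: [513.5, -226.0, 85.5]
tcp_rot: [-0.705, -0.045, 0.706, -0.046]
force: [-0.0, -0.2, 0.3]
width: -0.2
t 3.3 tcp [ 513.5 -226.    85.5] F [-0.  -0.2  0.3] w 0
  to [ 513.5 -226.    85.5] shift [0. 0. 0.]
  tool z heading -172.63 x axis [-0.002 -0.001 -1.   ]
[[398.98916782 271.97040758]] [[251.16700489 225.28749387]]
```

View pics/d1.png

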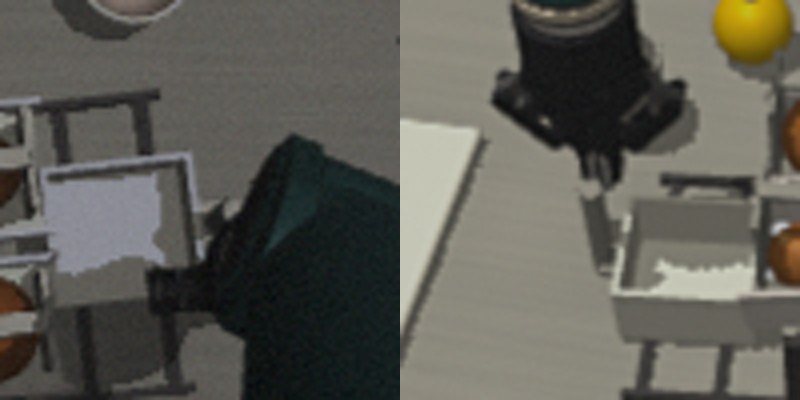

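The picture shows the shut fingertips at about (250,224) in the scene view, just on the near side of the post top (247,227) and in line with it. I'll push along tool −z.

```bash
python3 -m creep '[[[0,0,-6],[0,0,0],0],[[0,0,-12],[0,0,0],0],[[0,0,-18],[0,0,0],0],[[0,0,-23],[0,0,0],0],[[0,0,-28],[0,0,0],0],[[0,0,-33],[0,0,0],0],[[0,0,-38],[0,0,0],0],[[0,0,-43],[0,0,0],0],[[0,0,-48],[0,0,0],0],[[0,0,-53],[0,0,0],0],[[0,0,-53],[0,0,0],0]]'; python3 -m creep '[[[0,0,-2],[0,0,0],0],[[0,0,-4],[0,0,0],0],[[0,0,-4],[0,0,0],0]]'
```

```text
clock: 4.5
tcp_pos: [569.1, -218.8, 87.3]
tcp_rot: [0.707, 0.045, -0.704, 0.047]
force: [-0.1, 0.2, -0.3]
width: 0.1
clock: 4.8
tcp_pos: [573.5, -218.4, 87.3]
tcp_rot: [0.707, 0.045, -0.704, 0.047]
force: [-0.4, 1.0, -1.1]
width: -0.0
```

```bash
python3 - <<'E'
from h import *
a=imaging.snapshot("top");b=imaging.snapshot("scene")
print(imaging.place_of("top","tub_floor")[:2],imaging.place_of("scene","tub_floor")[:2],imaging.place_of("scene","tub_post")[:2])
a=cv2.resize(a[190:290,340:440],(400,400),interpolation=cv2.INTER_CUBIC);b=cv2.resize(b[190:290,220:320],(400,400),interpolation=cv2.INTER_CUBIC)
cv2.imwrite("pics/d2.png",np.hstack([a,b]))
E
```

```text
[{'at': [365.2, 243.3], 'confidence': 0.57}] [{'at': [272.3, 262.7], 'confidence': 0.85}] [{'at': [247.1, 239.2], 'confidence': 0.7}, {'at': [259.7, 212.3], 'confidence': 0.34}]
```

View pics/d2.png

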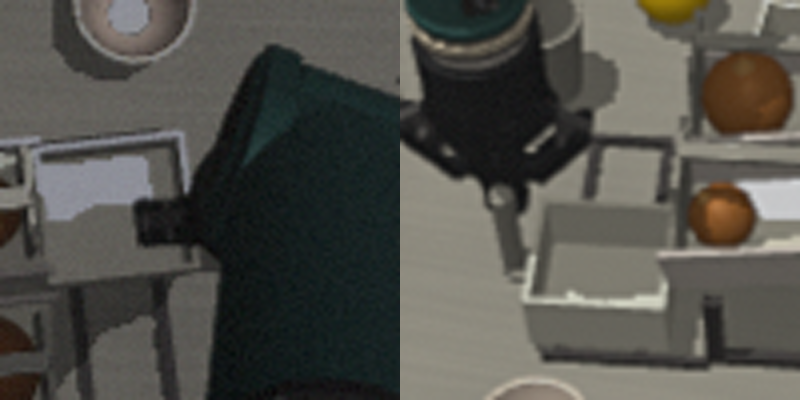

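The tub has moved with the post, which is now at about (246,238) in the scene view. By dead reckoning it is about 3 mm short of the stop, so I'll creep until the force rises.

```bash
python3 -m creep '[[[0,0,-2],[0,0,0],0],[[0,0,-3],[0,0,0],0],[[0,0,-3],[0,0,0],0]]'; python3 -m creep '[[[0,0,-2],[0,0,0],0],[[0,0,-3],[0,0,0],0],[[0,0,-3],[0,0,0],0]]'
```

```text
clock: 5.35
tcp_pos: [574.4, -217.8, 87.1]
tcp_rot: [0.706, 0.045, -0.705, 0.047]
force: [-4.7, 0.4, 1.3]
width: -0.3
clock: 5.65
tcp_pos: [574.4, -217.1, 86.4]
tcp_rot: [-0.704, -0.046, 0.707, -0.046]
force: [-7.5, 0.6, 1.7]
width: -0.0
```

The tool stopped at x=574.4 while the force climbed to 7.5 N, so the tub is at its stop. Now I'll back off, rise and check.

```bash
python3 -m creep '[[[0,0,12],[0,0,0],0],[[0,0,25],[0,0,0],0],[[-30,0,25],[0,0,0],0],[[-75,0,25],[0,0,0],0],[[-120,0,25],[0,0,0],0],[[-165,0,25],[0,0,0],0],[[-165,0,25],[0,0,0],0],[[-165,0,25],[0,0,0],0]]'
python3 - <<'E'
from h import *
v=np.load("v.npy");c,s=np.cos(v[2]),np.sin(v[2])
f=lambda x,y,z:np.array((v[0]+c*x-s*y,v[1]+s*x+c*y,z))
imaging.snapshot("scene");imaging.snapshot("top")
for n in("scene","top"):
  for q,z in(("tub_floor",12),("tub_post",114)):
    for d in imaging.place_of(n,q)[:1]:
        w=back(n,d["at"],z)-f(0,0,z); print(n,q,d["confidence"],"feeder x,y",(c*w[0]+s*w[1]).round(1),(-s*w[0]+c*w[1]).round(1))
go([f(45,138,250),f(45,138,200)])
E
```

```text
clock: 6.45
tcp_pos: [551.0, -220.7, 253.1]
tcp_rot: [-0.705, -0.045, 0.706, -0.046]
force: [-0.4, 0.5, -1.2]
width: 0.4
scene tub_floor 0.96 feeder x,y 43.4 -110.0
scene tub_post 0.7 feeder x,y 39.3 -169.9
top tub_floor 0.86 feeder x,y 36.8 -115.2
top tub_post 0.76 feeder x,y 44.4 -174.0
t 6.75 tcp [ 549.5 -219.9  249.9] F [-0.1 -0.2  0.8] w 0
  to [553.6  93.  250. ] shift [-1.000e-01 -3.098e+02 -4.450e+01]
  to [553.6  93.  200. ] shift [  49.9 -309.8  -44.8]
  tool z heading -172.58 x axis [-0.008 -0.    -1.   ]
```

```bash
python3 -m creep '[[[0,-45,-6],[0,0,0],0],[[0,-90,-13],[0,0,0],0],[[0,-135,-20],[0,0,0],0],[[0,-180,-26],[0,0,0],0],[[0,-225,-32],[0,0,0],0],[[0,-270,-39],[0,0,0],0],[[0,-310,-45],[0,0,0],0],[[0,-310,-45],[0,0,0],0],[[40,-310,-45],[0,0,0],0],[[40,-310,-45],[0,0,0],0],[[40,-310,-45],[0,0,0],0]]'
python3 - <<'E'
from h import *
s=env.read_state();go(s["tcp_pos"])
a=imaging.snapshot("top");b=imaging.snapshot("scene");t=s["tcp_pos"]+[0,0,-17];print(proj("top",t),proj("scene",t))
a=cv2.resize(a[200:300,220:320],(400,400),interpolation=cv2.INTER_CUBIC);b=cv2.resize(b[180:280,310:410],(400,400),interpolation=cv2.INTER_CUBIC)
cv2.imwrite("pics/d3.png",np.hstack([a,b]))
E
```

```text
clock: 7.85
tcp_pos: [553.0, 92.2, 209.0]
tcp_rot: [-0.702, -0.045, 0.71, -0.046]
force: [0.3, -0.7, 1.1]
width: -0.1
t 7.85 tcp [553.   92.2 209. ] F [ 0.3 -0.7  1.1] w 0
  to [553.   92.2 209. ] shift [0. 0. 0.]
  tool z heading -172.64 x axis [-0.011 -0.001 -1.   ]
[[258.23412278 247.95801272]] [[370.21623685 225.32758951]]
```

View pics/d3.png

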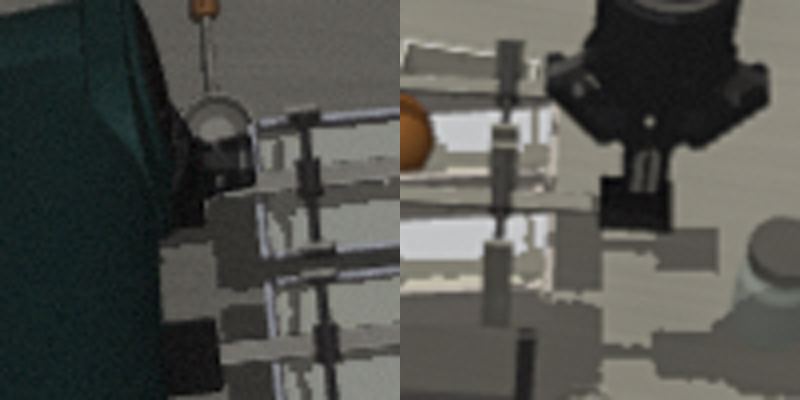

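The fingertips hang over the far paddle's middle, at about (371,226) in the scene view. The near paddle, at about (268,289) in the top view, is well clear. Pressing now.

```bash
python3 -m creep '[[[8,0,0],[0,0,0],0],[[16,0,0],[0,0,0],0],[[22,0,0],[0,0,0],0],[[28,0,0],[0,0,0],0],[[34,1,0],[0,0,0],0],[[38,2,0],[0,0,0],0],[[42,3,0],[0,0,0],0],[[45,3,0],[0,0,0],0],[[45,3,0],[0,0,0],0]]'; python3 -m creep '[[[3,0,0],[0,0,0],0],[[5,0,0],[0,0,0],0],[[5,0,0],[0,0,0],0],[[5,0,0],[0,0,0],0],[[5,0,0],[0,0,0],0]]'
python3 - <<'E'
from h import *
b=imaging.snapshot("scene")
for n in ("small_onion","tub_floor"):print(n,[(d["at"],d["confidence"]) for d in imaging.place_of("scene",n)[:3]])
cv2.imwrite("pics/d4.png",cv2.resize(b[170:290,220:420],(800,480),interpolation=cv2.INTER_CUBIC))
E
```

```text
clock: 8.85
tcp_pos: [554.9, 89.8, 165.5]
tcp_rot: [-0.704, -0.046, 0.708, -0.045]
force: [-0.5, 2.0, 4.2]
width: -0.1
clock: 9.35
tcp_pos: [555.1, 88.7, 160.9]
tcp_rot: [-0.704, -0.045, 0.708, -0.045]
force: [-1.2, -0.3, 6.7]
width: -0.1
small_onion [([260.1, 256.4], 0.68)]
tub_floor [([270.2, 263.4], 0.58)]
```

View pics/d4.png

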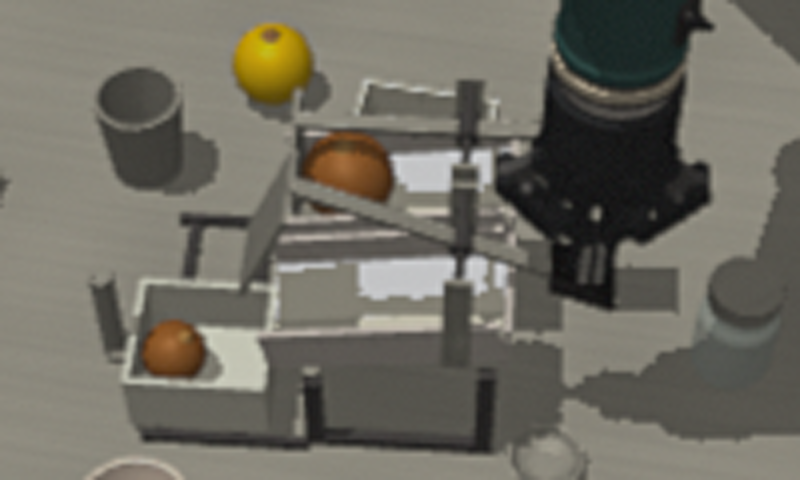

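The far gate is up and the small onion lies in the tub at about (263,257) in the scene view. The big onion is still behind its gate. Releasing gently.

```bash
python3 -m creep '[[[-6,0,0],[0,0,0],0],[[-12,-1,0],[0,0,0],0],[[-18,-2,0],[0,0,0],0],[[-24,-3,0],[0,0,0],0],[[-30,-3,0],[0,0,0],0],[[-36,-3,0],[0,0,0],0],[[-50,-3,0],[0,0,0],0],[[-80,-3,0],[0,0,0],0],[[-110,-3,0],[0,0,0],0],[[-110,-3,0],[0,0,0],0],[[-110,-3,0],[0,0,0],0],[[-110,-3,0],[0,0,0],0],[[-110,-3,0],[0,0,0],0],[[-110,-3,0],[0,0,0],0],[[-110,-3,0],[0,0,0],0]]'
python3 - <<'E'
from h import *
b=imaging.snapshot("scene")
for n in ("small_onion","tub_floor"):print(n,[(np.round(d["at"]),d["confidence"],back("scene",d["at"],34 if n[0]=="s" else 12).round()) for d in imaging.place_of("scene",n)[:2]])
go(env.read_state()["tcp_pos"])
cv2.imwrite("pics/d5.png",cv2.resize(b[170:290,220:420],(800,480),interpolation=cv2.INTER_CUBIC))
E
```

```text
clock: 11.0
tcp_pos: [555.0, 91.7, 270.1]
tcp_rot: [-0.703, -0.045, 0.708, -0.045]
force: [0.8, -0.5, 0.6]
width: -0.1
small_onion [(array([260., 257.]), 0.71, array([ 586., -184.,   34.]))]
tub_floor [(array([272., 261.]), 0.97, array([ 581., -155.,   12.])), (array([256., 311.]), 0.29, array([ 733., -155.,   12.]))]
t 11.15 tcp [555.3  91.8 270.6] F [-0.1 -0.3  0.3] w 0
  to [555.3  91.8 270.6] shift [0. 0. 0.]
  tool z heading -172.68 x axis [-0.006 -0.001 -1.   ]
```

View pics/d5.png

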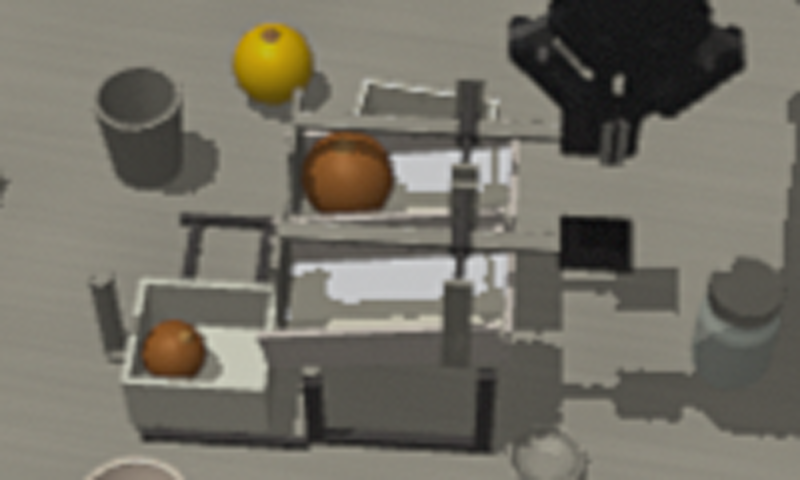

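```bash
python3 - <<'E'
from h import *
print(np.linalg.norm(back("scene",(245.3,240),114)-back("scene",(248.3,228.3),114)))
imaging.snapshot("top")
v=np.load("v.npy");c,s=np.cos(v[2]),np.sin(v[2])
for n in("top","scene"):
  for d in imaging.place_of(n,"tub_post")[:1]:
    w=back(n,d["at"],114)[:2]-v[:2]; print(n,d,"tub q mm",(c*w[0]+s*w[1]+45).round(1))
E
```

```text
37.88430674578434
top {'at': [396.7, 234.5], 'confidence': 0.97} tub q mm 92.0
scene {'at': [244.9, 237.5], 'confidence': 0.82} tub q mm 84.4
```

```bash
python3 -c "
from cell import ticket; print(ticket.hand_in())"
```

```text
the job is handed in; nothing more can be done
None
```

I pushed the tub by its post to the stop under the far lane, which holds the small onion. Then I pressed the far paddle about 31 mm and let it come back up. I handed the job in at about 11.3 s on the robot's clock; no verdict was reported.

**Last checks:**
- **Small onion:** it lies in the tub, at the same pixel in two pictures about 1.6 s apart.
- **Gates:** the far paddle is up again and its gate looks shut. The big onion is still behind its own gate.
- **Arm:** it is clear, 80 mm or more above the feeder, and the force reading is about zero.
- **Other things:** the beaker, jar and tray, and the parts of the ramekin and spoon in view, looked unmoved. I did not look again at the mill or the board.

**Disagreement:** the cameras differ on the final tub position. The post reads 92 mm in the top view and 84 mm in the scene view, against a true stop at 90 mm. An earlier, noisier floor reading from the top view came out at about 82 mm. All are above the required 80 mm. The push also stopped dead while the force rose to 7.5 N, which fits the tub being at its stop.

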